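# Shut the draught lid and zero the balance touch-free

### The arm

A 6-joint arm with a two-finger parallel gripper is mounted at the origin on the work surface. World frame = base frame: x ahead of the robot, y to its left, z up, the work surface at z = 0. Lengths are in mm, angles in rad, forces in N, time in s.
With the tool pointing down it reaches from about 300 to 775 mm from the base axis. Payload 14.6 kg.
Tool frame: the origin (TCP) lies on the centre line of the jaws, within the pads' length; the fingertips stand 11 mm ahead of it and the grasp point (between the pads) lies 8 mm behind it; x points along the fingers, y is the direction in which the jaws open and shut, and the axes are right-handed (so a half turn about x gives the same grasp; the last joint's range is limited). The gripper opens to 94 mm and grips with 3 to 60 N. Pads are 16 mm wide; open, the fingers measure 119 mm over their backs; the gripper's body (75 mm by 177 mm) begins 78 mm behind the grasp point.
Start: joints at [-1.2, 0.3, 1.521, -0, 1.321, -0.067], TCP at [233.163, -498.121, 216.446] pointing down, gripper open.
Joint ranges: [-3.03, 3.03], [-0.79, 2.21], [0.23, 2.52], [-1.04, 4.18], [0, 3.07], [-2.55, 2.55]. Speed limits (rad/s): [2.22, 2.22, 2.57, 3.14, 3.14, 3.14].

### API

Orientations are given as [roll, pitch, yaw] about the fixed x, y, z axes, in that order (R = Rz(yaw) Ry(pitch) Rx(roll)).
In Python, from cell import manip gives the robot as it stands.
- The arm moves only by the shell command python3 -m handwheel 'ROWS' [OPENING] [FORCE]. ROWS is JSON, a list of rows, each a list of 2 entries, a list of its own where there are three numbers: the shift along the tool's x, y, z in mm, then the turn about the tool's x in rad. In form: [[[x, y, z], spin], ...]. A call has exactly 10 rows; each row shifts and turns the commanded pose from where the row before left it, along the tool's axes as they then stand; what a row does not reach is not made up. A row lasts 1/8 s, in which the tool goes at most 62.5 mm and 10.7 degrees, less where a joint would pass 70% of its speed; a pose out of reach is approached as far as the arm can. A call with a gripper value outside its range is refused whole. OPENING is the closure in counts, from 0 (fully open) to 255 (shut), set as the call begins (- or left out, the last holds). The fingers move at their own pace and stop on an object; FORCE is the grip in N (left out, the last holds). Time passes only in rows, so rows that do not move let the fingers close, or fill a call up. It gives the time, the measured TCP pose, the force and the opening at its end, in the units of the state.
- manip.read_state(): the state, without advancing time (a new reading comes with each control period).
- manip.camera(name): name is "scene" or "top"; returns a dict with "pixels" (420x560x3 uint8, red, green, blue), "z_map" (420x560 float32, mm along the optical axis (not along the pixel's ray), 0 where there is no reading), "mtx" (3x3 intrinsics, pixels), "xyz" and "orientation" of the camera in the world. Camera axes: x right, y up, looking along -z (the intrinsics and any distortion apply to the point x, -y, -z); pixel columns grow to the right and rows downward; lengths in mm; the calibration is good to about 2 mm. A picture is of the moment at which its call begins.
- manip.sign_off(): hands the job in, once; it reports no verdict.
Trained networks look in the newest picture that a camera, given by its name, has taken for a name from the list of things; names that differ only in an ending like _2 or _b are one class to them, and where a whole thing is asked for, a point or a joint stands for the part that bears it (a point fixed in the world has none). Each returns a list of dicts, best first, with "confidence" (0 to 1); they miss things now and then, are a little off and sometimes report something else, mostly with a low value. They report only what shows in the picture. A call takes as long as a camera call. They do not tell look-alikes from the thing itself.
- manip.cut_out(target, camera): "region" (420x560 bool, what is visible of it) and "centre" ([column, row] in pixels, amid what is visible of it).
The state is a dict: "clock": time; "joints": joint angles; "qd": joint speeds; "effort": joint torques, N m; "eef_pos": TCP position; "eef_rot": TCP orientation; "wrist_force": force on the tool from outside, world axes, zero at the start; "moment": the same for the moment, N m; "finger_gap": finger opening in mm.
Only numpy, scipy, OpenCV 4.12 (cv2) and the standard library are available. Lean on these libraries where they do the work, as an engineer would, in place of code of your own. Each camera call takes 0.05 s, during which the arm holds its last target. There are 200 camera calls.

### The job

Ready the balance for weighing: push its sliding lid fully shut, then zero the balance by pointing at the blue touch-free sensor: hold the fingertips 2 to 4 cm above the middle of its blue disc, without touching it, for two seconds. Do not touch or move any of the sensors, the beaker or the steel weight, and do not pass low over the orange or the green sensor.

Things in the scene. Friction and masses are not known exactly. Their poses are not given: they have to be found in the camera images.
- shield (a joint): opening of the balance's sliding lid in m: 0 is fully shut (a firm stop), up to 0.11 open. It moves along a level straight line with about 2 N of friction and stays where it is left.
- shield_push (a point): centre of the end face of the lid that one pushes to shut it. The lid is a glass pane in a white frame, 176 x 176 mm, 30 mm tall, on a glass box on the balance. Face: 176 mm long, 30 mm tall, lower edge 140 mm above the bench. y points out of the face (the way it opens; push along -y), x level along it, z up. Open, the lid overhangs; shut, the face is 3 mm beyond the glass wall below.
- balance: cream laboratory balance, case 260 x 200 x 60 mm, fixed; origin at the centre of its underside, front to -x, the lid opens along its +y. On it stands a clear glass box 170 x 170 mm, 80 mm tall, centred 25 mm behind (+x of) the origin, with the sliding lid on top (170 mm above the bench).
- blue_eye (a point): centre of the top of the blue sensor: a loose dark grey pod 58 x 58 x 22 mm standing on the bench, with the blue disc 44 mm across and 4 mm high on top, so this point is 26 mm above the bench. z is up. It zeroes the balance when pointed at from above: fingertips within 15 mm sideways of this point and 10 to 50 mm above it, kept there.
- orange_eye (a point): centre of the top of the orange sensor: a loose dark grey pod 58 x 58 x 22 mm standing on the bench, with the orange disc 44 mm across and 4 mm high on top, so this point is 26 mm above the bench. z is up. It notices at once anything that comes within 25 mm sideways of this point and lower than 60 mm above it. Leave alone.
- green_eye (a point): centre of the top of the green sensor: a loose dark grey pod 58 x 58 x 22 mm standing on the bench, with the green disc 44 mm across and 4 mm high on top, so this point is 26 mm above the bench. z is up. It notices at once anything that comes within 25 mm sideways of this point and lower than 60 mm above it. Leave alone.
- beaker: clear glass beaker, 84 mm across, 115 mm tall; origin at the centre of its underside. Bystander.
- weight: steel calibration weight, 38 mm across, 60 mm tall; origin at the centre of its underside. Bystander.
- blue_pod: the blue sensor pod itself; origin at the centre of its underside, straight below blue_eye.
- orange_pod: the orange sensor pod itself; origin at the centre of its underside, straight below orange_eye.
- green_pod: the green sensor pod itself; origin at the centre of its underside, straight below green_eye.
There are look-alikes about, which are no part of the job. What is shaped like the blue_pod but brown or pink is not meant.

How it is judged (in metres and radians):
On the way, in this order (a step that is already met when the one before it is completed fails the run):
1. the lid is pushed fully shut (within 6 mm) (value of joint shield below 0.006 m), for 0.2 s.
2. the fingertips dwell just above the blue sensor: the grasp point within 20 mm sideways of its middle and less than 75 mm above it, for 1.5 s, with no contact (horizontal distance between the grasp point and blue_eye below 0.02 m and z of the grasp point in the frame of blue_eye below 0.075 m and not (contact force between any of the fingers, the arm and blue_pod above 0.3 N)), for 1.5 s.
At the end, for the whole second after the job is handed in: The lid is shut (within 6 mm), the three sensors stand where they stood (within 8 mm), the beaker and the weight too (within 15 mm) (value of joint shield below 0.006 m and distance of each of blue_eye, orange_eye, green_eye from where it was at the start of the episode below 0.008 m and distance of each of beaker, weight from where it was at the start of the episode below 0.015 m); the robot touches nothing.
It fails at once if a sensor pod is touched (more than 0.5 N), moved 8 mm or lifted (contact force between any of the fingers, the arm and blue_pod above 0.5 N or contact force between any of the fingers, the arm and orange_pod above 0.5 N or contact force between any of the fingers, the arm and green_pod above 0.5 N or distance of any of blue_eye, orange_eye, green_eye from where it was at the start of the episode above 0.008 m).
It fails at once if the orange or the green sensor is triggered: the grasp point comes within 25 mm sideways of its middle and lower than 75 mm above it ((horizontal distance between the grasp point and orange_eye below 0.025 m and z of the grasp point in the frame of orange_eye below 0.075 m) or (horizontal distance between the grasp point and green_eye below 0.025 m and z of the grasp point in the frame of green_eye below 0.075 m)).
It fails at once if the beaker or the weight is touched (more than 0.5 N), moved 15 mm or lifted (contact force between any of the fingers, the arm and beaker above 0.5 N or contact force between any of the fingers, the arm and weight above 0.5 N or distance of any of beaker, weight from where it was at the start of the episode above 0.015 m).
It also fails if it takes over 48 s, if anything falls off the work surface, if the arm or the gripper's body presses on something with over 40 N, if the wrist force passes 120 N, or if a joint passes its speed limit or range.

## Working session

There is one attempt and no reset: what is moved stays moved. The work goes in short steps, Python scripts to look and compute and a shell command to move; the robot and the scene stay as the last step left them, time stands still between calls to the robot, and variables do not carry over. Pictures are saved under pics/ and viewed, about 8 in all and at most 12, crops included, and the job is handed in when it is done.

```bash
mkdir -p pics; cat > h.py <<'E'
from cell import manip
import numpy as np, cv2
from scipy.spatial.transform import Rotation as R
def cloud(c):
    # world xyz per pixel
    o=np.array(c["orientation"],float)
    Rm=o if o.shape==(3,3) else (R.from_euler('xyz',o).as_matrix() if o.size==3 else R.from_quat(o).as_matrix())
    K=np.array(c["mtx"]);z=c["z_map"]
    v,u=np.mgrid[:z.shape[0],:z.shape[1]]
    p=np.stack([(u-K[0,2])/K[0,0]*z,-(v-K[1,2])/K[1,1]*z,-z],-1)
    return p@Rm.T+np.array(c["xyz"])
E
python3 - <<'E'
from h import *
for n in("scene","top"):
    c=manip.camera(n); P=cloud(c)
    cv2.imwrite(f"pics/{n}0.png",c["pixels"][...,::-1]); np.savez(f"{n}0.npz",P=P,z=c["z_map"],im=c["pixels"])
    print(n,c["xyz"],c["orientation"],[k for k in c])
    for t in("blue_pod","orange_pod","green_pod","beaker","weight","shield","balance"):
        for d in manip.cut_out(t,n)[:5]:
            m=d["region"]&(c["z_map"]>0); q=P[m]
            print(t,round(d["confidence"],2),np.round(d["centre"]),m.sum(),np.round(np.median(q,0)) if len(q) else None, np.round(np.percentile(q,[2,98],axis=0)).tolist() if len(q) else None)
print(manip.read_state())
E
```

```text
scene [ 865.46232585 -625.45324276  877.21821349] [0.73295503 0.00694323 0.51810852] ['pixels', 'z_map', 'mtx', 'xyz', 'orientation']
blue_pod 0.9 [334. 284.] 520 [700. -94.  22.] [[670.0, -120.0, -1.0], [728.0, -52.0, 28.0]]
blue_pod 0.83 [264. 341.] 675 [ 632. -305.   22.] [[600.0, -334.0, 5.0], [662.0, -272.0, 28.0]]
blue_pod 0.7 [250. 392.] 819 [ 669. -414.   22.] [[636.0, -443.0, 10.0], [699.0, -380.0, 28.0]]
blue_pod 0.68 [281. 300.] 557 [ 620. -193.   22.] [[586.0, -220.0, 3.0], [650.0, -156.0, 28.0]]
blue_pod 0.62 [323. 328.] 648 [ 734. -206.   21.] [[701.0, -234.0, 3.0], [764.0, -171.0, 28.0]]
orange_pod 0.93 [212. 330.] 629 [ 514. -338.   22.] [[481.0, -366.0, 3.0], [541.0, -304.0, 28.0]]
green_pod 0.64 [239. 262.] 469 [ 466. -156.   22.] [[433.0, -179.0, 0.0], [491.0, -123.0, 28.0]]
beaker 0.66 [289. 140.] 869 [363. 296.  80.] [[319.0, 275.0, 5.0], [397.0, 355.0, 115.0]]
weight 0.72 [191. 282.] 309 [ 398. -274.   33.] [[350.0, -288.0, -2.0], [409.0, -236.0, 57.0]]
weight 0.37 [348. 170.] 3322 [626. 154. 168.] [[539.0, 84.0, 145.0], [708.0, 256.0, 171.0]]
shield 0.75 [348. 
[... 1198 characters left out ...]
. 161.] [[470.0, 1.0, 54.0], [706.0, 255.0, 175.0]]
{'clock': 0.8, 'joints': array([-1.19958148e+00,  2.99926091e-01,  1.52100416e+00, -1.66247245e-05,
        1.32069252e+00, -6.66039342e-02]), 'qd': array([-0.00022241, -0.00031681, -0.00138343,  0.00131634, -0.00081333,
        0.0008819 ]), 'effort': array([-3.33052434e-03, -5.31642222e+01, -3.52899814e+01,  7.07636308e-02,
        2.13093386e-02, -4.79725350e-05]), 'eef_pos': array([ 233.16874224, -498.11793238,  216.42950202]), 'eef_rot': array([-1.14630665,  1.57076217,  2.4331089 ]), 'wrist_force': array([ 0.45917163, -0.18553516, -0.27492791]), 'moment': array([-0.02171264,  0.00701649,  0.01318477]), 'finger_gap': 93.94572669517072}
```

```bash
python3 - <<'E'
from h import *
s=cv2.imread("pics/scene0.png")
cv2.imwrite("pics/crop.png",cv2.resize(s[240:430,160:400],None,fx=3,fy=3,interpolation=cv2.INTER_CUBIC))
hsv=lambda im:cv2.cvtColor(im,cv2.COLOR_RGB2HSV)
for n,cs in(("scene",[(334,284),(264,341),(250,392),(281,300),(323,328)]),("top",[(338,158),(369,188),(331,195),(297,165),(407,175)])):
    d=np.load(n+"0.npz");P=d["P"];im=d["im"];H=hsv(im)
    for u,v in cs:
        w=np.zeros(H.shape[:2],bool);w[v-16:v+17,u-18:u+19]=1
        m=w&(H[...,1]>90)&(H[...,2]>50)
        print(n,(u,v),m.sum(),np.median(H[m],0) if m.any() else 0,np.median(im[m],0) if m.any() else 0,np.round(P[m].mean(0),1),np.round((P[m].max(0)+P[m].min(0))/2,1))
E
```

```text
scene (334, 284) 497 [171. 107. 246.] [246. 142. 173.] [700.  -94.7  20.2] [ 761.9 -333.3  436.3]
scene (264, 341) 516 [171. 109. 244.] [244. 138. 169.] [ 635.1 -305.2   20.5] [ 726.1 -446.3  436.4]
scene (250, 392) 802 [ 13. 178. 143.] [143.  87.  41.] [ 669.7 -415.5   25.2] [ 744.6 -499.7  435.9]
scene (281, 300) 213 [112. 246. 241.] [  9.  70. 241.] [ 616.9 -186.5   24.9] [ 615.8 -186.    24.3]
scene (323, 328) 605 [ 13. 185. 140.] [140.  82.  36.] [ 733.6 -207.6   21.3] [ 781.  -398.2  436.8]
top (338, 158) 362 [ 12. 140. 117.] [117.  77.  52.] [ 726.  -199.2   30.1] [ 541.8 -136.   756.6]
top (369, 188) 94 [170.   98.  123.5] [123.5  76.   93. ] [ 625.7 -293.7   10.9] [ 630.6 -301.4   11.8]
top (331, 195) 161 [115. 194. 195.] [ 45.  74. 195.] [ 613.5 -184.7   35.7] [ 473.6 -120.2  768.6]
top (297, 165) 110 [170.   96.5 134.5] [134.5  82.   99.5] [697.5 -83.5  11. ] [699.9 -87.7  12.4]
top (407, 175) 372 [ 12. 138. 118.] [118.  78.  53.] [ 661.5 -407.5   29.6] [ 511.  -244.2  755. ]
```

View pics/scene0.png

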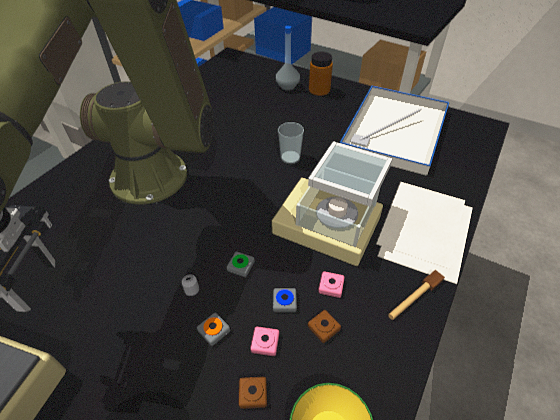

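View pics/top0.png

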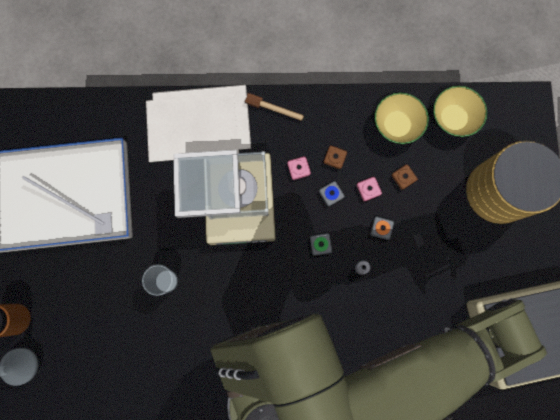

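View pics/crop.png

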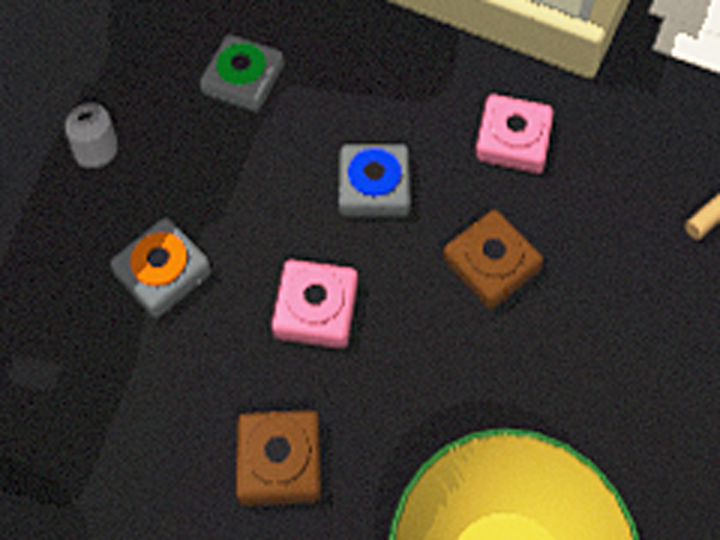

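The real blue sensor is the blue-on-grey pod at scene (284,298), top (332,193). The pink pods at scene (265,341) and (332,284) and the brown ones at (252,391) and (324,326) are look-alikes. The lid, at top (207,183), overhangs to the left (+y), so I push it towards -y.

```bash
python3 - <<'E'
from h import *
for n in("top","scene"):
    d=np.load(n+"0.npz");P=d["P"];im=d["im"].astype(int)
    for name,lo,hi,f in(("lid",150,185,im.min(-1)>150),("case",45,72,(im[...,0]-im[...,2]>20))):
        m=(P[...,2]>lo)&(P[...,2]<hi)&(P[...,0]>400)&(P[...,0]<800)&(P[...,1]>-60)&(P[...,1]<330)&f
        m=cv2.morphologyEx(m.astype(np.uint8),cv2.MORPH_OPEN,np.ones((2,2)))>0
        r=cv2.minAreaRect(P[m][:,:2].astype(np.float32))
        print(n,name,m.sum(),r,np.round(cv2.boxPoints(r)).tolist(),np.median(P[m][:,2]))
s=manip.read_state();M=R.from_euler('xyz',s["eef_rot"]).as_matrix();print(np.round(M,3))
E
```

```text
top lid 2707 ((500.70355224609375, 136.05105590820312), (463.4429626464844, 211.92991638183594), 17.309738159179688) [[248.0, 168.0], [311.0, -34.0], [753.0, 104.0], [690.0, 306.0]] 169.8265968503572
top case 2548 ((518.510009765625, 86.24496459960938), (433.220458984375, 206.02590942382812), 4.669677734375) [[294.0, 171.0], [311.0, -34.0], [743.0, 1.0], [726.0, 207.0]] 60.56767973671947
scene lid 2176 ((674.6607055664062, -108.1688232421875), (192.95901489257812, 1085.6890869140625), 10.168700218200684) [[484.0, 409.0], [676.0, -660.0], [865.0, -625.0], [674.0, 443.0]] 167.85841876798702
scene case 2193 ((654.4384765625, -208.01019287109375), (277.2288818359375, 893.4780883789062), 9.579201698303223) [[443.0, 209.0], [592.0, -672.0], [865.0, -625.0], [717.0, 256.0]] 58.65907687396384
[[-0.     0.424 -0.906]
 [ 0.    -0.906 -0.424]
 [-1.    -0.     0.   ]]
```

```bash
python3 - <<'E'
from h import *
for n in("top","scene"):
    d=np.load(n+"0.npz");P=d["P"];im=d["im"].astype(int)
    for name,lo,hi,f in(("lid",150,185,im.min(-1)>150),("case",45,72,(im[...,0]-im[...,2]>20))):
        m0=(P[...,2]>lo)&(P[...,2]<hi)&(P[...,0]>400)&(P[...,0]<800)&(P[...,1]>-60)&(P[...,1]<330)&f&(d["z"]>0)
        k,l,st,_=cv2.connectedComponentsWithStats(m0.astype(np.uint8)); m=l==1+st[1:,4].argmax()
        q=P[m][:,:2].astype(np.float32); r=cv2.minAreaRect(q)
        print(n,name,m.sum(),np.round(r[0]),np.round(r[1]),r[2],np.round(cv2.boxPoints(r)).tolist())
E
```

```text
top lid 2720 [619. 175.] [179. 177.] 2.912773847579956 [[526.0, 259.0], [535.0, 82.0], [713.0, 91.0], [704.0, 268.0]]
top case 1919 [597.  95.] [260. 199.] 2.8911049365997314 [[462.0, 188.0], [472.0, -11.0], [732.0, 2.0], [722.0, 202.0]]
scene lid 2375 [620. 175.] [176. 180.] 2.7655537128448486 [[528.0, 261.0], [537.0, 81.0], [712.0, 89.0], [704.0, 270.0]]
scene case 1869 [599.  93.] [260. 201.] 2.8157293796539307 [[465.0, 187.0], [474.0, -14.0], [734.0, -1.0], [724.0, 200.0]]
```

```bash
python3 -m handwheel '[[[-8,0,0],0.13],[[-8,0,0],0.13],[[-8,0,0],0.13],[[0,-50,-26.7],0],[[0,-50,-26.7],0],[[0,-50,-26.7],0],[[0,-50,-26.7],0],[[0,-50,-26.7],0],[[0,-50,-26.7],0],[[0,-50,-26.7],0]]' 255 20
```

```text
clock: 2.05
eef_pos: [403.6, -137.9, 240.7]
eef_rot: [2.739, 1.57, -0.355]
wrist_force: [1.2, 1.1, -0.6]
finger_gap: 0.7
```

```bash
python3 -m handwheel '[[[0,-48,-25.6],0],[[0,-48,-25.6],0],[[0,-48,-25.6],0],[[0,-48,-25.6],0],[[0,-48,-25.6],0],[[0,-48,-25.6],0],[[0,-48,-25.6],0],[[0,-48,-25.6],0],[[0,-51,-27],0],[[0,0,0],0]]'; python3 - <<'E'
from h import *
c=manip.camera("scene");cv2.imwrite("pics/s1.png",cv2.resize(c["pixels"][60:300,200:520,::-1],None,fx=2.4,fy=2.4))
s=manip.read_state();print(s["eef_pos"],np.round(R.from_euler('xyz',s["eef_rot"]).as_matrix(),3))
E
```

```text
clock: 3.3
eef_pos: [614.0, 308.9, 238.0]
eef_rot: [0.257, 1.568, -2.833]
wrist_force: [-0.0, -0.2, -1.0]
finger_gap: 0.4
[613.73185454 307.12747625 238.85484094] [[-0.002  0.05  -0.999]
 [-0.001 -0.999 -0.05 ]
 [-1.     0.001  0.002]]
```

View pics/s1.png

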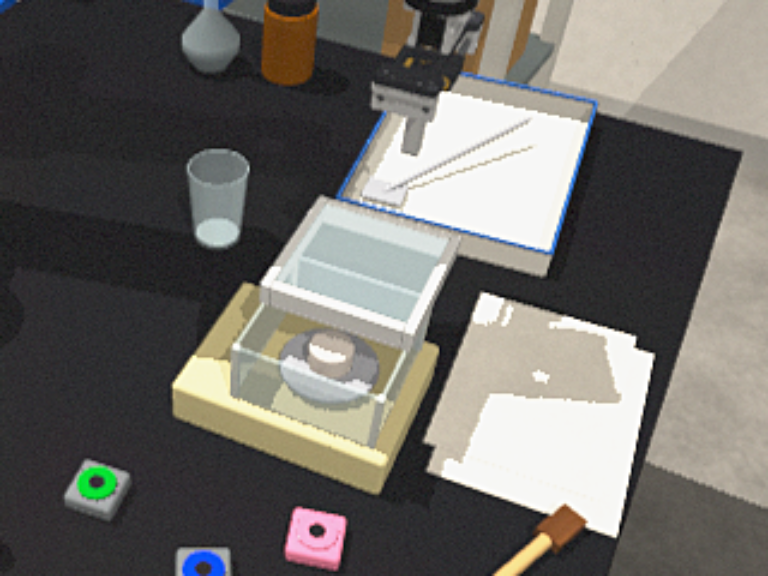

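The shut fingers are at crop (412,140), beyond the lid's far face, which runs along (325,200)-(460,240). That is where I want them, so I lower them and start the push.

```bash
python3 -m handwheel '[[[20,0,0],0],[[20,0,0],0],[[20,0,0],0],[[20,0,0],0],[[0,0,0],0],[[0,8,0],0],[[0,8,0],0],[[0,8,0],0],[[0,8,0],0],[[0,0,0],0]]'; python3 -m handwheel '[[[0,5,0],0],[[0,5,0],0],[[0,5,0],0],[[0,5,0],0],[[0,8,0],0],[[0,8,0],0],[[0,8,0],0],[[0,8,0],0],[[0,0,0],0],[[0,0,0],0]]'
```

```text
clock: 4.6
eef_pos: [615.6, 273.4, 160.6]
eef_rot: [-3.013, 1.571, 0.175]
wrist_force: [0.1, 0.8, -0.3]
finger_gap: 0.5
clock: 5.85
eef_pos: [617.7, 221.9, 160.2]
eef_rot: [0.445, 1.57, -2.649]
wrist_force: [-0.4, 0.0, -0.6]
finger_gap: 0.3
```

```bash
python3 -m handwheel '[[[0,4,0],0],[[0,4,0],0],[[0,4,0],0],[[0,4,0],0],[[0,2,0],0],[[0,2,0],0],[[0,2,0],0],[[0,2,0],0],[[0,2,0],0],[[0,2,0],0]]'; python3 - <<'E'
from h import *
c=manip.camera("scene");P=cloud(c);im=c["pixels"].astype(int)
cv2.imwrite("pics/s2.png",cv2.resize(c["pixels"][60:300,200:520,::-1],None,fx=2.4,fy=2.4))
m=(P[...,2]>150)&(P[...,2]<185)&(P[...,0]>400)&(P[...,0]<800)&(P[...,1]>-60)&(P[...,1]<330)&(im.min(-1)>150)
k,l,st,_=cv2.connectedComponentsWithStats(m.astype(np.uint8));m=l==1+st[1:,4].argmax()
print(cv2.minAreaRect(P[m][:,:2].astype(np.float32)))
E
```

```text
clock: 7.1
eef_pos: [619.1, 196.6, 160.5]
eef_rot: [-1.751, 1.566, 1.44]
wrist_force: [0.9, 25.2, -5.0]
finger_gap: 0.8
((624.2969970703125, 95.01417541503906), (175.91468811035156, 179.10325622558594), 3.2217352390289307)
```

View pics/s2.png

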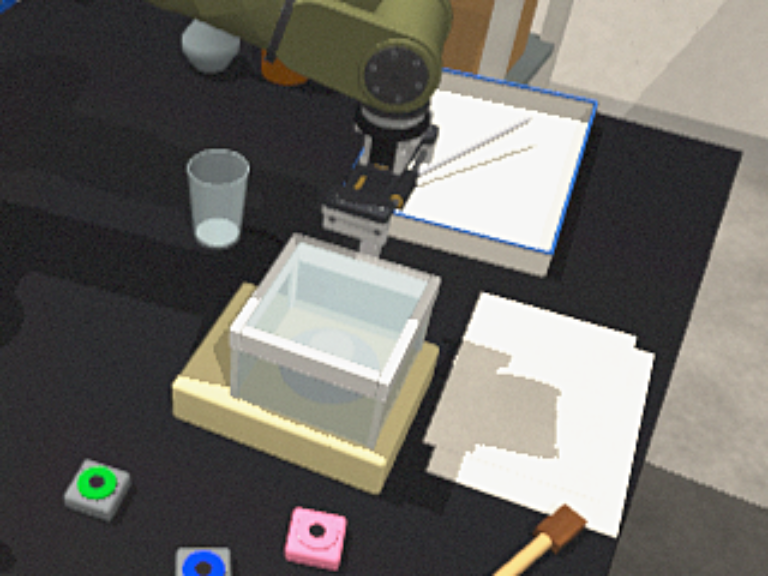

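The lid is against its stop: 25 N, with its centre at (624,95) where (623,95) was expected. In the picture it sits flush on the box. I hold briefly, back off and rise.

```bash
python3 -m handwheel '[[[0,0,0],0],[[0,0,0],0],[[0,0,0],0],[[0,-10,0],0],[[0,-15,0],0],[[-20,0,0],0],[[-20,0,0],0],[[-20,0,0],0],[[-20,0,0],0],[[0,0,0],0]]'; python3 - <<'E'
from h import *
s=manip.read_state();M=R.from_euler('xyz',s["eef_rot"]).as_matrix()
print(s["eef_pos"],s["wrist_force"],M.T@(np.array([615,-186,s["eef_pos"][2]])-s["eef_pos"]))
E
```

```text
clock: 8.4
eef_pos: [618.5, 219.6, 241.9]
eef_rot: [-3.001, 1.568, 0.188]
wrist_force: [-0.9, 0.4, 0.7]
finger_gap: 0.4
[618.47825862 219.55839669 241.92285252] [-0.88835651  0.42787367  0.7150664 ] [-2.26311001e-01  4.04926574e+02  2.28938756e+01]
```

```bash
python3 -m handwheel '[[[0,45,2.5],0],[[0,45,2.5],0],[[0,45,2.5],0],[[0,45,2.5],0],[[0,45,2.5],0],[[0,45,2.5],0],[[0,45,2.5],0],[[0,45,2.5],0],[[0,45,2.5],0],[[0,0,0],0]]' && python3 -m handwheel '[[[20,0,0],0],[[20,0,0],0],[[20,0,0],0],[[20,0,0],0],[[20,0,0],0],[[20,0,0],0],[[0,0,0],0],[[0,0,0],0],[[0,0,0],0],[[0,0,0],0]]'; python3 - <<'E'
from h import *
c=manip.camera("scene");P=cloud(c)
cv2.imwrite("pics/s3.png",cv2.resize(c["pixels"][190:370,180:420,::-1],None,fx=3,fy=3))
H=cv2.cvtColor(c["pixels"],cv2.COLOR_RGB2HSV)
m=(abs(H[...,0].astype(int)-114)<8)&(H[...,1]>150)&(abs(P[...,0]-615)<40)&(abs(P[...,1]+186)<40)&(P[...,2]<40)
print(m.sum(),P[m].min(0),P[m].max(0),manip.read_state()["eef_pos"])
E
```

```text
clock: 9.65
eef_pos: [614.3, -189.0, 238.8]
eef_rot: [-0.159, 1.569, 3.026]
wrist_force: [-0.2, 0.6, -0.3]
finger_gap: 0.6
clock: 10.9
eef_pos: [615.1, -186.5, 121.0]
eef_rot: [2.754, 1.57, -0.34]
wrist_force: [0.3, 0.4, -0.4]
finger_gap: 0.6
191 [ 595.28585101 -207.47275168   18.004486  ] [ 638.12762726 -165.10970878   29.87597526] [ 615.03154974 -186.56050367  120.89822623]
```

View pics/s3.png

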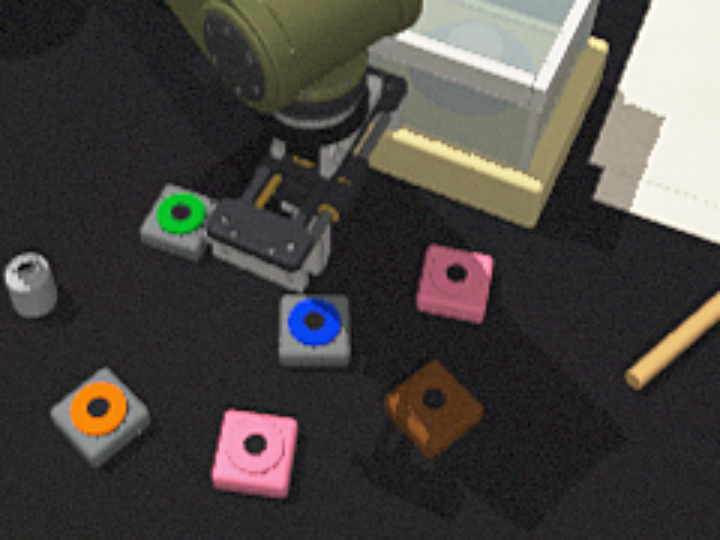

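The fingertips hang just above the blue disc, which is at crop (315,322). The disc's middle now measures (616.7,-186.3), 2 mm from the TCP. I lower to 30 mm above it.

```bash
python3 -m handwheel '[[[12,0,0],0],[[12,0,0],0],[[12,0,0],0],[[12,0,0],0],[[5,0,0],0],[[0,0,0],0],[[0,0,0],0],[[0,0,0],0],[[0,0,0],0],[[0,0,0],0]]' && python3 -m handwheel '[[[0,0,0],0],[[0,0,0],0],[[0,0,0],0],[[0,0,0],0],[[0,0,0],0],[[0,0,0],0],[[0,0,0],0],[[0,0,0],0],[[0,0,0],0],[[0,0,0],0]]' ; python3 - <<'E'
from h import *
c=manip.camera("scene")
cv2.imwrite("pics/s4.png",cv2.resize(c["pixels"][190:370,180:420,::-1],None,fx=3,fy=3))
E
```

```text
clock: 12.2
eef_pos: [615.0, -186.5, 67.6]
eef_rot: [2.823, 1.571, -0.271]
wrist_force: [1.0, -0.4, -0.2]
finger_gap: 0.4
clock: 13.45
eef_pos: [614.9, -186.5, 67.4]
eef_rot: [-0.139, 1.571, 3.05]
wrist_force: [-0.1, 0.1, -0.4]
finger_gap: 0.3
```

View pics/s4.png

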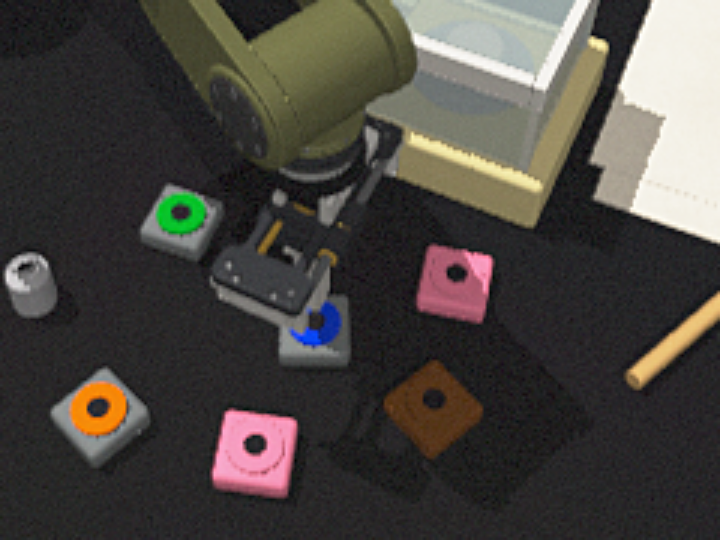

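The fingertips are over the blue disc at crop (305,325), and the gap to it is still there. I hold a little longer, rise, check and hand in.

```bash
python3 -m handwheel '[[[0,0,0],0],[[0,0,0],0],[[0,0,0],0],[[0,0,0],0],[[0,0,0],0],[[0,0,0],0],[[0,0,0],0],[[0,0,0],0],[[0,0,0],0],[[0,0,0],0]]' && python3 -m handwheel '[[[-12,0,0],0],[[-20,0,0],0],[[-20,0,0],0],[[-20,0,0],0],[[-20,0,0],0],[[-20,0,0],0],[[-20,0,0],0],[[0,0,0],0],[[0,0,0],0],[[0,0,0],0]]'; python3 - <<'E'
from h import *
c=manip.camera("scene");P=cloud(c);im=c["pixels"].astype(int)
m=(P[...,2]>150)&(P[...,2]<185)&(P[...,0]>520)&(P[...,0]<800)&(P[...,1]>-20)&(P[...,1]<330)&(im.min(-1)>150)
k,l,st,_=cv2.connectedComponentsWithStats(m.astype(np.uint8));m=l==1+st[1:,4].argmax()
print(cv2.minAreaRect(P[m][:,:2].astype(np.float32)))
for t in("blue_pod","orange_pod","green_pod","beaker","weight"):
    for d in manip.cut_out(t,"scene")[:5]: print(t,round(d["confidence"],2),np.round(d["centre"]),np.round(np.median(P[d["region"]],0)))
print(manip.read_state()["wrist_force"],manip.read_state()["clock"])
E
```

```text
clock: 14.75
eef_pos: [614.9, -186.5, 67.4]
eef_rot: [-0.849, 1.571, 2.341]
wrist_force: [-0.4, -0.3, 0.1]
finger_gap: 0.4
clock: 16.0
eef_pos: [614.6, -186.4, 198.6]
eef_rot: [-0.399, 1.569, 2.79]
wrist_force: [-0.1, -0.8, 0.5]
finger_gap: 0.6
((624.4608764648438, 96.20745849609375), (175.1328887939453, 180.58700561523438), 3.134427547454834)
blue_pod 0.87 [285. 298.] [ 620. -192.   22.]
blue_pod 0.74 [263. 343.] [ 634. -306.   22.]
blue_pod 0.66 [324. 326.] [ 735. -206.   22.]
blue_pod 0.58 [252. 393.] [ 669. -414.   22.]
orange_pod 0.65 [214. 329.] [ 513. -339.   22.]
green_pod 0.87 [237. 260.] [ 466. -156.   22.]
green_pod 0.18 [213. 328.] [ 514. -339.   22.]
beaker 0.49 [243. 265.] [ 468. -155.   22.]
[-0.4295657  -0.08937064 -0.35166901] 16.3
```

```bash
python3 -c "
from cell import manip
print(manip.sign_off())"
```

```text
the job is handed in; nothing more can be done
None
```

I pushed the lid shut, held the fingertips over the blue sensor for over two seconds, and handed the job in at about 16 s on the robot's clock. No verdict was reported.

- **Lid:** I pushed it with shut fingers until it met the stop at 25 N. Its centre then measured (624, 95), against (623, 95) expected when shut. The last look gave (624, 96), about 1 mm off and well inside the 6 mm limit.
- **Blue sensor:** the fingertips stayed about 30 mm above the disc and about 2 mm from its middle for roughly 3 s. No contact force showed.
- **Final check:** after rising, the blue, orange and green sensors measured within about 1 mm of their starting places, and the arm touched nothing.
- **Not confirmed:** in that last look the networks did not find the weight, and the only report for the beaker was a mistake, sitting on the green sensor. I didn't check either one further, but the arm's path stayed clear of both.

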